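# Lock the hub bolt length gauge, draw its sprung rod to the mark and hold

### The arm

A 7-joint arm with a two-finger parallel gripper is mounted at the origin on the work surface. World frame = base frame: x ahead of the robot, y to its left, z up, the work surface at z = 0. Lengths are in m, angles in rad, forces in N, time in s.
With the tool pointing down it reaches from about 0.4 to 0.875 m from the base axis. Payload 19.3 kg.
Tool frame: the origin (TCP) lies at the very end of the fingers, on their centre line; the grasp point (between the pads) lies 19 mm behind it; z points along the fingers, y is the direction in which the jaws open and shut (so a half turn about z gives the same grasp; the last joint's range is limited). The gripper opens to 85 mm and grips with 20 to 120 N. Pads are 22 mm wide; open, the fingers measure 114 mm over their backs; the gripper's body (76 mm by 85 mm) begins 54 mm behind the grasp point. The pads swing forward as they close: fully open they stand 13 mm farther back than shut.
Start: joints at [-1.26, 0.521, -0.036, 1.599, 0.021, 1.021, -0.113], TCP at [0.232, 0.58, 0.231] pointing down, gripper open.
Joint ranges: [-2.91, 2.91], [-0.3, 2.13], [-1.5, 1.42], [0.17, 2.43], [-1.26, 4.41], [0.16, 1.93], [-2.52, 2.52]. Speed limits (rad/s): [1.89, 1.89, 2.39, 2.39, 3.01, 3.01, 3.01].

### API

Orientations are given as [roll, pitch, yaw] about the fixed x, y, z axes, in that order (R = Rz(yaw) Ry(pitch) Rx(roll)).
In Python, from workcell import bot gives the robot as it stands.
- The arm moves only by the tool carry_out, never from a script. Its argument "targets" is a list of rows, each a list of 7 numbers: the shift along the tool's x, y, z in mm, then the turn, a rotation vector about the tool's x, y, z in units of 6 degrees (1.0 is 6 degrees), then the closure in counts, from 0 (fully open) to 255 (shut). A call has 1 to 5 rows; each row shifts and turns the commanded pose from where the row before left it, along the tool's axes as they then stand; what a row does not reach is not made up. A row lasts 1/12 s, in which the tool goes at most 41.7 mm and 7.16 degrees, less where a joint would pass 70% of its speed; a pose out of reach is approached as far as the arm can. A call is refused whole if a number of a shift passes 41.7 or a number of a turn 1, either way. A call with a gripper value outside its range is refused whole. The fingers move at their own pace and stop on an object; "force" is the grip in N (left out, the last holds). Time passes only in rows, so rows that do not move let the fingers close. It gives the time, the measured TCP pose, the force and the opening at its end, in the units of the state.
- bot.observe(): the state, without advancing time (a new reading comes with each control period).
- bot.grab_frame(name): name is "scene" or "top" or "wrist"; returns a dict with "color" (480x640x3 uint8, red, green, blue), "z_map" (480x640 float32, m along the optical axis (not along the pixel's ray), 0 where there is no reading), "K" (3x3 intrinsics, pixels), "cam_to_world" (4x4, takes a point from camera to world coordinates); the wrist camera has in their place "T_tool_cam" (4x4, takes a point from camera to tool coordinates, whose origin is the TCP and whose axes are the flange's). Camera axes: x right, y down, z forward; pixel columns grow to the right and rows downward; lengths in m; the calibration is good to about 2 mm. A picture is of the moment at which its call begins: read the wrist's pose just before it.
- bot.job_done(): hands the job in, once; it reports no verdict.
The state is a dict: "clock": time; "qpos": joint angles; "qd": joint speeds; "joint_efforts": joint torques, N m; "position": TCP position; "tool_rot": TCP orientation; "force": force on the tool from outside, world axes, zero at the start; "moment": the same for the moment, N m; "grip_width": finger opening in m.
Only numpy, scipy, OpenCV 4.12 (cv2) and the standard library are available. Lean on these libraries where they do the work, as an engineer would, in place of code of your own. Each camera call takes 0.05 s, during which the arm holds its last target. There are 200 camera calls.

### The job

Ready the hub bolt length gauge for a reading: first slide the locking bolt fully home into the carriage's keeper, then draw the sprung rod out of its barrel by its tab until the pointer stands opposite the square mark post. The rod springs back if let go, so finish with the gripper still holding the tab, the pointer steady at the post. Leave the hub bolt, the two nuts and the ring gauge where they lie.

Things in the scene. Friction and masses are not known exactly. Their poses are not given: they have to be found in the camera images.
- stand: Gauge stand: steel base plate fixed to the table, 12 mm thick, turned up to 0.28 rad. Origin on the table; the plate spans x -135 to +120, y -195 to +195 mm in its own frame, in which all lengths called 'stand' are given (heights are above the table). The rod pulls out along stand +y; the locking bolt slides along stand +x at stand y -120 mm.
- bolt_knob (a point): Top centre, 92 mm high, of the locking bolt's upright round knob: 18 mm diameter, grip from 47 to 92 mm height, on a 12 mm stem over the horizontal 12 mm shank (26 mm high). Moves from stand x -80 mm (joint 0) to -30 mm (home). The shank runs in an open channel 37 mm wide, 36 mm high. The keeper on the carriage begins at stand x -13 mm and is 44 mm high.
- lock_bolt (a joint): Locking bolt slide (m): 0 fully drawn, 0.05 fully home against its end stop, growing towards stand +x. Starts between 0 and 0.015. About 3 N of friction; it stays where it is left. When home its shank sits in the keeper with 1.5 mm of play each side.
- carriage (a joint): Slide of the carriage that bears barrel and keeper (m): 0 at the start, at most 0.04, towards stand +y. While unbolted it drags along with only about 3 N, and the bolt then no longer meets the keeper; bolted, it moves no more than about 2 mm.
- barrel_mouth (a point): Centre of the barrel's open end, at 50 mm height, stand (50, -65) mm. The barrel is a 28 mm diameter steel tube lying along stand y, reaching 110 mm back from this mouth; its top is 64 mm above the table.
- rod (a joint): Pull-out of the telescoping rod from the barrel (m): 0 fully in (where its inner spring keeps it), 0.125 fully out, towards stand +y. The spring pulls back with 4.8 N at 0 plus 80 N per m of pull-out (about 13 N at 0.1).
- pull_tab: Upright flat steel tab on the rod's outer end, the part to hold: 28 mm wide (stand x), 10 mm thick (stand y, the pull direction), from 35 to 115 mm height. Origin in the tab on the rod's axis, 50 mm high; axes as the stand's. Rod fully in: at stand (50, -15) mm, 45 mm clear of the barrel mouth. Above 64 mm height nothing stands near it.
- tab_top (a point): Centre of the tab's top edge, 115 mm above the table.
- pointer_tip (a point): Tip of the small pointer blade on the tab, sticking out 26 mm from the tab's side along stand +x, at 50 mm height, 40 mm from the rod's axis (blade 8 mm high, top at 54 mm).
- mark_post: Length mark: dark square steel post 10 by 10 mm fixed on the plate, top 54 mm above the table, on a small foot. Origin at its bottom centre, 12 mm high; axes as the stand's. At stand x 100 mm (the pointer tip passes 5 mm from it); its stand y varies, calling for 50 to 100 mm pull-out. Opposite means: tip and post have the same stand y, within half the post's width.
- mark_top (a point): Centre of the top of the mark post, 54 mm above the table.
- hub_bolt: Bystander: bronze hub bolt, 24 mm shank 110 mm long, 36 mm hexagonal head, lying along stand y in a grey cast iron V-block that is fixed on the plate near stand (-75, 128) mm; top of the head about 68 mm high. Origin on the shank's axis. Leave alone.
- nut_a: Bystander: hexagonal nylon-insert nut, 36 mm over the flats, 24 mm high, lying on the base plate. Origin at the centre of its underside. Leave alone.
- nut_b: Bystander: a second nut like it. Leave alone.
- ring_gauge: Bystander: blue steel thread ring gauge, 68 mm across, 22 mm high, flat on the table past the stand's +y end. Origin at the centre of its underside. Leave alone.

How it is judged:
By the outcome, as a careful person would: the job done as asked, in the order asked, and still so for the second after the job is handed in, while the arm keeps its last pose, push and grip.
It also fails if it takes over 45 s, if anything falls off the work surface, if the arm or the gripper's body presses on something with over 40 N, if the wrist force passes 120 N, or if a joint passes its speed limit or range.

## Working session

There is one attempt and no reset: what is moved stays moved. The work goes in short steps, Python scripts to look and compute and a tool call to move; the robot and the scene stay as the last step left them, time stands still between calls to the robot, and variables do not carry over. Pictures are saved under pics/ and viewed, about 8 in all and at most 12, crops included, and the job is handed in when it is done.

Besides the shell and the picture viewer there is one more tool, called after "Request:" by a JSON object that holds its "name" and its "arguments". carry_out: Moves the arm, as the interface text tells. Its arguments: {"type":"object","properties":{"targets":{"type":"array","items":{"type":"array","items":{"type":"number"}}},"force":{"type":"number"}},"required":["targets"]}

```bash
mkdir -p pics
cat > h.py <<'E'
import numpy as np, cv2
from workcell import bot
from scipy.spatial.transform import Rotation as R
def snap(n,f):
    d=bot.grab_frame(n); cv2.imwrite(f'pics/{f}.png',cv2.cvtColor(d['color'],cv2.COLOR_RGB2BGR)); np.savez(f'pics/{f}.npz',**d); return d
def ray(d,u,v,h,T=None):
    T=d['cam_to_world'] if T is None else T
    r=T[:3,:3]@np.linalg.inv(d['K'])@[u,v,1]; o=T[:3,3]; return o+r*(h-o[2])/r[2]
E
python3 - <<'E'
from h import *
print(bot.observe())
d=snap('top','top0'); print(d['K'],d['cam_to_world'])
d=snap('scene','scene0')
E
```

```text
{'clock': 0.0, 'qpos': array([-1.26023811,  0.52200729, -0.03632992,  1.60000347,  0.02120509,
        1.02109482, -0.11278096]), 'qd': array([-1.22605673e-03,  1.24302163e-03, -1.30931318e-03, -4.76792713e-05,
       -1.47172898e-03, -1.65224487e-04,  1.55841115e-03]), 'joint_efforts': array([ 3.33796470e-04, -9.27108908e+01,  1.97965264e+00, -3.69944394e+01,
        1.77357491e-02,  8.08576267e-03, -7.17046561e-06]), 'position': array([0.23217469, 0.57991391, 0.23073152]), 'tool_rot': array([-3.14046799e+00,  8.35314394e-05,  2.76084832e+00]), 'force': array([ 0.45580252, -0.68616359, -0.1356448 ]), 'moment': array([-0.0776031 , -0.03519398, -0.00839861]), 'grip_width': 0.08543008378651487}
[[593.75921374   0.         315.4127611 ]
 [  0.         593.75921374 226.10599685]
 [  0.           0.           1.        ]] [[-0.0196001  -0.98849997  0.14994545  0.42971753]
 [-0.99948668  0.02317354  0.02212135  0.09584857]
 [-0.02534172 -0.1494349  -0.98844677  0.99641942]
 [ 0.          0.          0.          1.        ]]
```

View pics/top0.png

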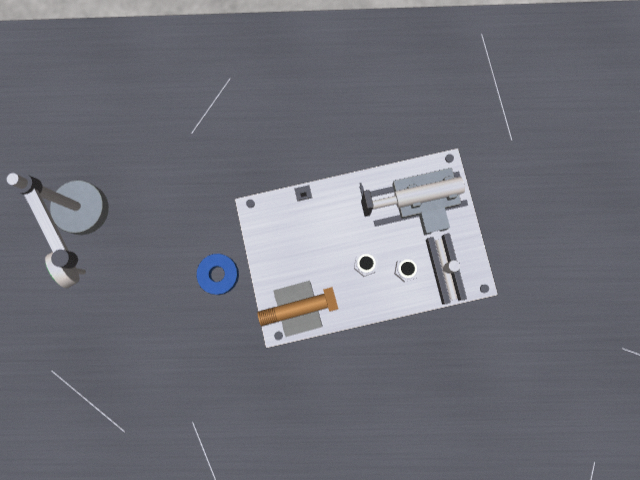

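The top view shows the plate with corners near (235,199), (458,149), (497,296) and (267,347). The post is at about (304,193), the tab at (366,200) and the knob at (454,266). I'll enlarge the crop next.

Run:
```python
from h import *
im=cv2.imread('pics/top0.png')[140:310,290:500]
cv2.imwrite('pics/c1.png',cv2.resize(im,None,fx=3.5,fy=3.5,interpolation=cv2.INTER_CUBIC))
d=np.load('pics/top0.npz')
# plate corners: stand (120,195),(120,-195),(-135,-195),(-135,195)
P=np.array([ray(d,u,v,.012)[:2] for u,v in [(235,199),(458,149),(497,296),(267,347)]])
S=np.array([[.12,.195],[.12,-.195],[-.135,-.195],[-.135,.195]])
A=P-P.mean(0);B=S-S.mean(0)
th=np.arctan2((B[:,0]*A[:,1]-B[:,1]*A[:,0]).sum(),(A*B).sum())
Rm=np.array([[np.cos(th),-np.sin(th)],[np.sin(th),np.cos(th)]]); o=P.mean(0)-Rm@S.mean(0)
print('yaw',th,'o',o, (P-(S@Rm.T+o))*1e3)
np.savez('stand.npz',th=th,o=o)
for n,u,v,h in [('knob',454,266,.092),('post',304,193,.054),('tab',364,200,.115)]:
    w=ray(d,u,v,h); print(n,w,Rm.T@(w[:2]-o))
print('tab exp',Rm@[.05,-.015]+o)
```

```text
yaw 0.1995740792552128 o [0.55053133 0.03898657] [[-0.78780751 -0.63814222]
 [-0.8777123   1.1881272 ]
 [-0.36122803  2.0702827 ]
 [ 2.02674785 -2.62026768]]
knob [ 0.50081253 -0.09289439  0.092     ] [-0.07487758 -0.11940642]
post [0.62735218 0.13436835 0.054     ] [0.09420566 0.07825868]
tab [0.60153427 0.04148679 0.115     ] [ 0.05048627 -0.00766083]
tab exp [0.60251266 0.0341969 ]
```

View pics/c1.png

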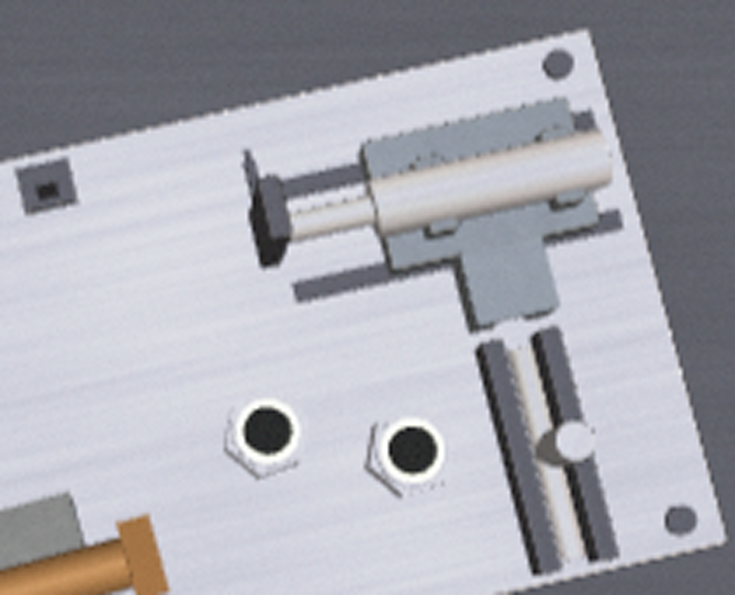

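View pics/scene0.png

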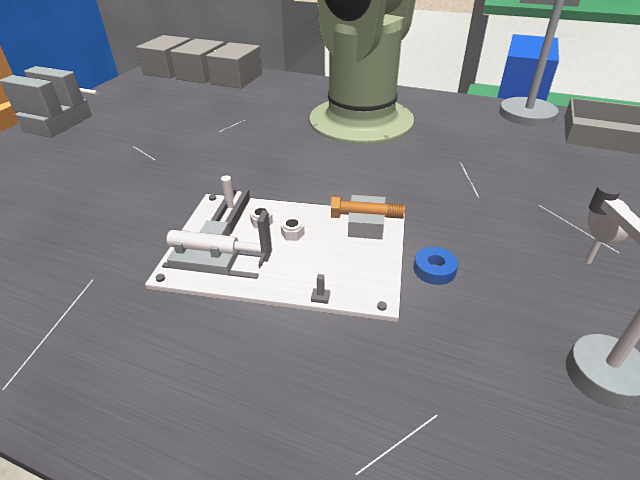

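Run:
```python
from h import *
d=np.load('pics/top0.npz'); s=np.load('stand.npz'); th=s['th'];o=s['o']
Rm=np.array([[np.cos(th),-np.sin(th)],[np.sin(th),np.cos(th)]])
for n,u,v,h in [('knob',454.3,265.7,.092),('post',303.4,194,.054),('tab',368.9,199.1,.115),('lamp',15,180,.2)]:
    w=ray(d,u,v,h); print(n,w,Rm.T@(w[:2]-o))
b=bot.observe(); Rt=R.from_euler('xyz',b['tool_rot'])
w=ray(d,454.3,265.7,.092); w[2]=.20
print('shift tool mm',Rt.inv().apply(w-b['position'])*1e3)
g=R.from_euler('xyz',[np.pi,0,th+np.pi]); print('turn units',np.degrees((Rt.inv()*g).as_rotvec())/6)
```

```text
knob [ 0.5012578  -0.09337147  0.092     ] [-0.07453573 -0.11996231]
post [0.62572442 0.1353684  0.054     ] [0.09280847 0.07956159]
tab [0.60273463 0.03406547 0.115     ] [ 0.05019151 -0.01517283]
lamp [0.62519959 0.53041022 0.2       ] [0.17061185 0.46686632]
shift tool mm [-500.02237673 -525.05076751   31.35547078]
turn units [-9.63770096e-03 -2.07685226e-03 -5.54237669e+00]
```

The scene view shows the way from the arm to the stand is clear. The lamp is away to the right. The knob stands at about stand x -75, so the bolt joint is near 5 mm. I'm moving over the knob now.

Request:
{"name": "carry_out", "arguments": {"targets": [[-25, -26, 0, 0, 0, 0, 0], [-25, -26, 0, 0, 0, 0, 0], [-25, -26, 0, 0, 0, 0, 0], [-25, -26, 0, 0, 0, 0, 0], [-25, -26, 0, 0, 0, 0, 0]], "force": 40}}

```text
clock: 0.52
position: [0.3003, 0.4112, 0.2311]
tool_rot: [-3.141, -0.0, 2.761]
force: [1.3, 0.6, 0.6]
grip_width: 0.0856
```

Request:
{"name": "carry_out", "arguments": {"targets": [[-25, -26, 0, 0, 0, 0, 0], [-25, -26, 0, 0, 0, 0, 0], [-25, -26, 0, 0, 0, 0, 0], [-25, -26, 0, 0, 0, 0, 0], [-25, -26, 0, 0, 0, 0, 0]]}}

```text
clock: 0.93
position: [0.368, 0.2441, 0.2313]
tool_rot: [-3.142, -0.0, 2.761]
force: [2.1, -0.1, -0.7]
grip_width: 0.0855
```

Request:
{"name": "carry_out", "arguments": {"targets": [[-25, -26, 0, 0, 0, 0, 0], [-25, -26, 0, 0, 0, 0, 0], [-25, -26, 0, 0, 0, 0, 0], [-25, -26, 0, 0, 0, 0, 0], [-25, -26, 0, 0, 0, 0, 0]]}}

```text
clock: 1.35
position: [0.4357, 0.077, 0.2314]
tool_rot: [3.142, 0.0, 2.761]
force: [0.4, -0.1, -0.9]
grip_width: 0.0856
```

Request:
{"name": "carry_out", "arguments": {"targets": [[-25, -26, 0, 0, 0, 0, 0], [-25, -26, 0, 0, 0, 0, 0], [-25, -26, 0, 0, 0, 0, 0], [-15, -16, 0, 0, 0, 0, 0], [-10, -10, 0, 0, 0, 0, 0]]}}

```text
clock: 1.77
position: [0.49, -0.0579, 0.2311]
tool_rot: [-3.141, 0.0, 2.758]
force: [-0.4, -0.3, -0.0]
grip_width: 0.0856
```

Request:
{"name": "carry_out", "arguments": {"targets": [[0, 0, 0, 0, 0, -0.95, 0], [0, 0, 0, 0, 0, -0.95, 0], [0, 0, 0, 0, 0, -0.95, 0], [0, 0, 0, 0, 0, -0.95, 0], [0, 0, 0, 0, 0, -0.95, 0]]}}

```text
clock: 2.18
position: [0.4895, -0.055, 0.2311]
tool_rot: [3.142, -0.0, -3.02]
force: [-0.1, -0.1, -0.2]
grip_width: 0.0853
```

Request:
{"name": "carry_out", "arguments": {"targets": [[0, 0, 0, 0, 0, -0.79, 0], [0, 0, 0, 0, 0, 0, 0], [0, 0, 0, 0, 0, 0, 0]]}}

```text
clock: 2.43
position: [0.4896, -0.0551, 0.2312]
tool_rot: [3.141, -0.0, -2.945]
force: [0.4, -0.2, -0.6]
grip_width: 0.0854
```

```bash
cat >> h.py <<'E'
def toolT(b):
    T=np.eye(4); T[:3,:3]=R.from_euler('xyz',b['tool_rot']).as_matrix(); T[:3,3]=b['position']; return T
def shift(w,yaw=None):
    b=bot.observe(); Rt=R.from_euler('xyz',b['tool_rot']); return Rt.inv().apply(np.array(w)-b['position'])*1e3
def stand():
    s=np.load('stand.npz'); th=float(s['th']); return th,np.array([[np.cos(th),-np.sin(th)],[np.sin(th),np.cos(th)]]),s['o']
E
python3 - <<'E'
from h import *
b=bot.observe(); print(b['clock'],b['position'],b['tool_rot'],b['qpos'],b['force'])
d=snap('wrist','w1'); np.savez('pics/w1T.npz',T=toolT(b)@d['T_tool_cam']); print(shift([.5013,-.0934,.055]))
E
```

```text
2.4333 [ 0.48955121 -0.05505947  0.23118229] [ 3.14147642e+00 -2.59530022e-04 -2.94515867e+00] [-0.09983138  0.31349886  0.11444161  1.9456659  -0.04559238  0.88513559
  1.80519796] [ 0.39650711 -0.24870206 -0.62226608]
[ -4.0796975  -39.90934389 176.19850114]
```

View pics/w1.png

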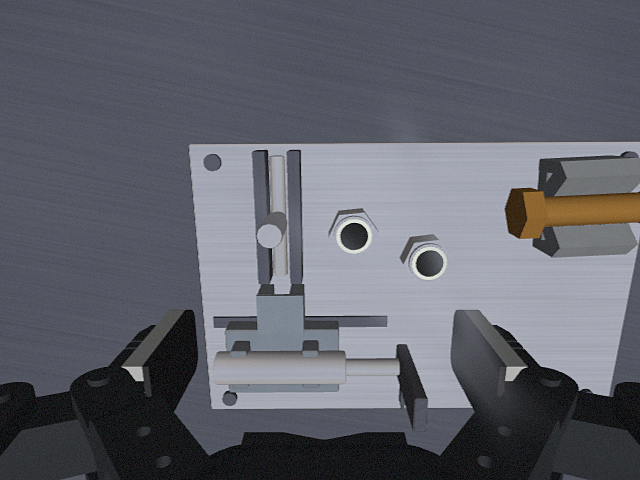

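The wrist view is aligned with the plate. The knob top is at (270,236) and the shank's centre line runs at u≈279. The post is hidden behind the finger.

Run:
```python
from h import *
d=np.load('pics/w1.npz');T=np.load('pics/w1T.npz')['T']; th,Rm,o=stand()
for n,u,v,h in [('knob',270,236,.092),('corner',190,144,.012),('tab',404,372,.115),('bl',212,408,.012)]:
    w=ray(d,u,v,h,T); print(n,w,Rm.T@(w[:2]-o), n=='knob' and shift([w[0],w[1],.055]))
```

```text
knob [ 0.50193515 -0.0891919   0.092     ] [-0.07304322 -0.11599998] [ -5.52190487 -35.90539962 176.19839873]
corner [ 0.45937081 -0.17306508  0.012     ] [-0.13139072 -0.18976992] False
tab [0.57248489 0.01840841 0.115     ] [ 0.01743815 -0.02452204] False
bl [ 0.70699143 -0.12267865  0.012     ] [ 0.12130411 -0.18947485] False
```

Request:
{"name": "carry_out", "arguments": {"targets": [[-5, -19, 20, 0, 0, 0, 0], [0, -19, 25, 0, 0, 0, 0], [0, 0, 35, 0, 0, 0, 0], [0, 0, 35, 0, 0, 0, 0], [0, 0, 30, 0, 0, 0, 0]], "force": 25}}

```text
clock: 2.9
position: [0.5016, -0.0914, 0.0844]
tool_rot: [-3.141, -0.0, -2.946]
force: [0.5, -0.2, 0.2]
grip_width: 0.0852
```

Request:
{"name": "carry_out", "arguments": {"targets": [[0, 0, 20, 0, 0, 0, 0], [0, 0, 11, 0, 0, 0, 0], [0, 0, 0, 0, 0, 0, 130], [0, 0, 0, 0, 0, 0, 150], [0, 0, 0, 0, 0, 0, 160]]}}

```text
clock: 3.32
position: [0.5029, -0.0913, 0.0566]
tool_rot: [-3.141, 0.002, -2.943]
force: [-1.0, 0.2, 1.1]
grip_width: 0.0522
```

Request:
{"name": "carry_out", "arguments": {"targets": [[0, 0, 0, 0, 0, 0, 175], [0, 0, 0, 0, 0, 0, 190], [0, 0, 0, 0, 0, 0, 205], [0, 0, 0, 0, 0, 0, 220], [0, 0, 0, 0, 0, 0, 220]]}}

```text
clock: 3.73
position: [0.5025, -0.0909, 0.0562]
tool_rot: [3.142, 0.001, -2.942]
force: [-2.3, 3.9, 9.5]
grip_width: 0.0172
```

Request:
{"name": "carry_out", "arguments": {"targets": [[-8, 0, 0, 0, 0, 0, 220], [-8, 0, 0, 0, 0, 0, 220], [-8, 0, 0, 0, 0, 0, 220], [-6, 0, 0, 0, 0, 0, 220], [0, 0, 0, 0, 0, 0, 220]]}}

```text
clock: 4.15
position: [0.5331, -0.0846, 0.0562]
tool_rot: [-3.142, 0.002, -2.942]
force: [1.8, 3.7, 7.1]
grip_width: 0.0172
```

Request:
{"name": "carry_out", "arguments": {"targets": [[-3, 0, 0, 0, 0, 0, 220], [-3, 0, 0, 0, 0, 0, 220], [-2, 0, 0, 0, 0, 0, 220], [-2, 0, 0, 0, 0, 0, 220], [0, 0, 0, 0, 0, 0, 220]]}}

```text
clock: 4.57
position: [0.5419, -0.0828, 0.0562]
tool_rot: [3.141, 0.001, -2.942]
force: [-1.4, 4.2, 10.7]
grip_width: 0.0174
```

Request:
{"name": "carry_out", "arguments": {"targets": [[-1.5, 0, 0, 0, 0, 0, 220], [-1.5, 0, 0, 0, 0, 0, 220], [0, 0, 0, 0, 0, 0, 220]]}}

```text
clock: 4.82
position: [0.5447, -0.0822, 0.0562]
tool_rot: [3.141, 0.001, -2.942]
force: [-1.6, 3.7, 9.3]
grip_width: 0.0175
```

Request:
{"name": "carry_out", "arguments": {"targets": [[-1.5, 0, 0, 0, 0, 0, 220], [-1, 0, 0, 0, 0, 0, 220], [0, 0, 0, 0, 0, 0, 220]]}}

```text
clock: 5.07
position: [0.5471, -0.0818, 0.0562]
tool_rot: [3.141, 0.001, -2.942]
force: [-1.7, 2.9, 9.9]
grip_width: 0.0172
```

Request:
{"name": "carry_out", "arguments": {"targets": [[-1.5, 0, 0, 0, 0, 0, 220], [-1, 0, 0, 0, 0, 0, 220], [0, 0, 0, 0, 0, 0, 220]]}}

```text
clock: 5.32
position: [0.5476, -0.0817, 0.0561]
tool_rot: [3.141, -0.003, -2.943]
force: [-15.3, 1.6, 19.7]
grip_width: 0.0174
```

Request:
{"name": "carry_out", "arguments": {"targets": [[-1.5, 0, 0, 0, 0, 0, 220], [-1, 0, 0, 0, 0, 0, 220], [0, 0, 0, 0, 0, 0, 220]]}}

```text
clock: 5.57
position: [0.5483, -0.0816, 0.0557]
tool_rot: [3.14, -0.006, -2.943]
force: [-23.8, -1.0, 23.8]
grip_width: 0.017
```

Run:
```python
from h import *
b=bot.observe();print(b['position'],b['force'])
d=snap('top','top1')
im=cv2.imread('pics/top1.png')[140:310,290:500]
cv2.imwrite('pics/c2.png',cv2.resize(im,None,fx=3.5,fy=3.5,interpolation=cv2.INTER_CUBIC))
```

```text
[ 0.54827958 -0.08159915  0.05570879] [-23.80926423  -0.96958096  23.76008231]
```

View pics/c2.png

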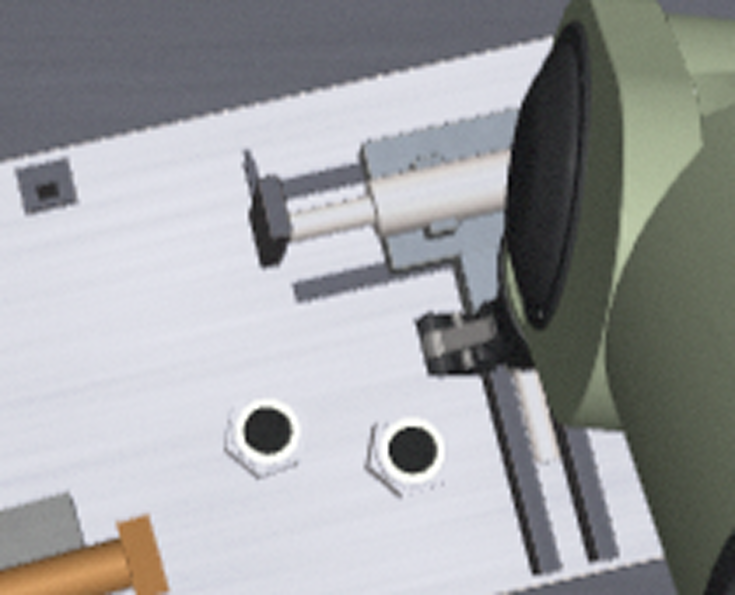

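The bolt has stopped dead after about 46 mm of travel, with 24 N of push against the end stop, and the carriage is unmoved. I'll ease off, open and lift.

Request:
{"name": "carry_out", "arguments": {"targets": [[2, 0, 0, 0, 0, 0, 220], [0, 0, 0, 0, 0, 0, 0], [0, 0, 0, 0, 0, 0, 0], [0, 0, 0, 0, 0, 0, 0], [0, 0, 0, 0, 0, 0, 0]]}}

```text
clock: 6.03
position: [0.5499, -0.0816, 0.0555]
tool_rot: [-3.141, 0.0, -2.942]
force: [-0.1, 0.1, -1.3]
grip_width: 0.0649
```

Request:
{"name": "carry_out", "arguments": {"targets": [[0, 0, -20, 0, 0, 0, 0], [0, 0, -35, 0, 0, 0, 0], [0, 0, -35, 0, 0, 0, 0], [0, 20, -30, 0, 0, 0, 0], [0, 20, -30, 0, 0, 0, 0]]}}

```text
clock: 6.45
position: [0.5416, -0.0428, 0.207]
tool_rot: [-3.141, 0.001, -2.944]
force: [0.2, 0.5, -1.1]
grip_width: 0.0852
```

Request:
{"name": "carry_out", "arguments": {"targets": [[0, 35, 0, 0, 0, 0, 0], [0, 35, 0, 0, 0, 0, 0], [0, 0, 0, 0, 0, 0, 0], [0, 0, 0, 0, 0, 0, 0]]}}

```text
clock: 6.78
position: [0.5277, 0.0282, 0.2055]
tool_rot: [3.141, 0.0, -2.939]
force: [0.4, -0.5, 0.6]
grip_width: 0.0854
```

Run:
```python
from h import *
b=bot.observe(); print(b['clock'],b['position'],b['tool_rot'],b['force'])
d=snap('wrist','w2'); np.savez('pics/w2T.npz',T=toolT(b)@d['T_tool_cam'])
```

```text
6.7833 [0.52767657 0.0282153  0.20554662] [ 3.14114438e+00  4.50444611e-04 -2.93881113e+00] [ 0.4239828  -0.54146874  0.61702405]
```

View pics/w2.png

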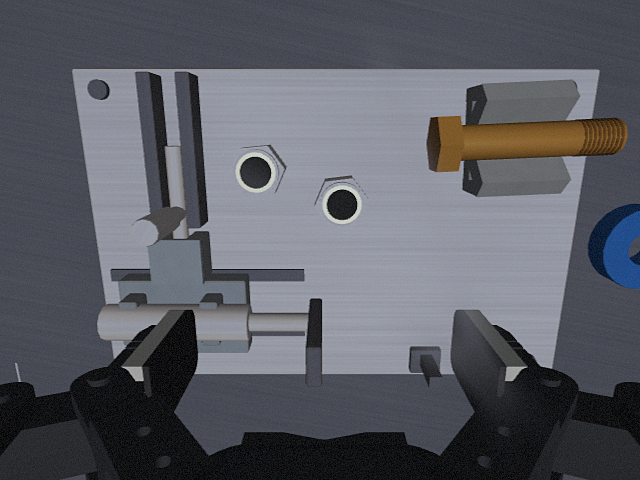

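The wrist view shows the bolt's shank entering the keeper at about (180,235). The tab's top rectangle is centred at about (315,365), and the post leans from its foot at (425,360) to its top near (431,382). I'll enlarge that area.

Run:
```python
from h import *
im=cv2.imread('pics/w2.png')[285:405,290:450]
cv2.imwrite('pics/c3.png',cv2.resize(im,None,fx=5,fy=5,interpolation=cv2.INTER_CUBIC))
```

```text
(no output)
```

View pics/c3.png

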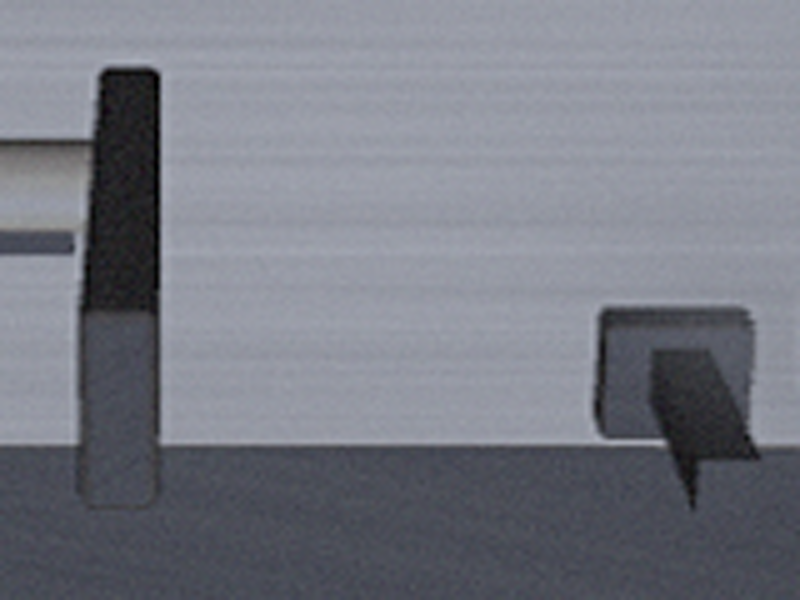

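The crop gives the tab top centre at wrist pixel (314,366.8). The post's top front edge spans u 429–442 at v 377, so its centre is at about (435.7,382.8).

Run:
```python
from h import *
d=np.load('pics/w2.npz');T=np.load('pics/w2T.npz')['T']; th,Rm,o=stand()
# yaw from plate far edge
a=ray(d,74,69,.012,T);b=ray(d,599,70,.012,T);print('stand yaw wrist',np.arctan2(*(b-a)[[1,0]])-np.pi/2, 'corners',Rm.T@(a[:2]-o),Rm.T@(b[:2]-o))
ot=bot.observe();print('tool yaw-pi',ot['tool_rot'][2]+np.pi)
for n,u,v,h in [('tab',314,366.8,.115),('post',435.7,382.8,.054),('knob',146,231,.092)]:
    w=ray(d,u,v,h,T); print(n,w,Rm.T@(w[:2]-o),shift([w[0],w[1],.073]))
```

```text
stand yaw wrist 0.20270604674790538 corners [-0.13086991 -0.18908521] [-0.13207828  0.19672941]
tool yaw-pi 0.20052986369759385
tab [0.60339595 0.03851878 0.115     ] [ 0.05172258 -0.01093901] [-76.40018467  -3.30162232 132.40240489]
post [0.63462571 0.14096697 0.054     ] [0.10264301 0.08328434] [-127.41065392   90.8730146   132.38977594]
knob [ 0.54571751 -0.07933037  0.092     ] [-0.02817482 -0.11501413] [   3.59665015 -107.30032502  132.41334574]
```

Request:
{"name": "carry_out", "arguments": {"targets": [[-30, -5, 0, 0, 0, 0, 0], [-30, 0, 15, 0, 0, 0, 0], [-16, 0, 30, 0, 0, 0, 0], [0, 0, 35, 0, 0, 0, 0], [0, 0, 30, 0, 0, 0, 0]]}}

```text
clock: 7.25
position: [0.6038, 0.0349, 0.093]
tool_rot: [-3.141, -0.0, -2.944]
force: [0.1, 0.2, 0.6]
grip_width: 0.0852
```

Request:
{"name": "carry_out", "arguments": {"targets": [[0, 0, 20, 0, 0, 0, 0], [0, 0, 2, 0, 0, 0, 0], [0, 0, 0, 0, 0, 0, 130], [0, 0, 0, 0, 0, 0, 170], [0, 0, 0, 0, 0, 0, 190]], "force": 60}}

```text
clock: 7.67
position: [0.6043, 0.036, 0.075]
tool_rot: [-3.141, 0.002, -2.943]
force: [-0.1, 0.1, 0.2]
grip_width: 0.0519
```

Request:
{"name": "carry_out", "arguments": {"targets": [[0, 0, 0, 0, 0, 0, 205], [0, 0, 0, 0, 0, 0, 220], [0, 0, 0, 0, 0, 0, 240], [0, 0, 0, 0, 0, 0, 255], [0, 0, 0, 0, 0, 0, 255]]}}

```text
clock: 8.08
position: [0.6036, 0.0371, 0.0741]
tool_rot: [3.141, 0.001, -2.942]
force: [-2.9, 3.5, 8.6]
grip_width: 0.0093
```

Request:
{"name": "carry_out", "arguments": {"targets": [[0, 10, 0, 0, 0, 0, 255], [0, 15, 0, 0, 0, 0, 255], [0, 18, 0, 0, 0, 0, 255], [0, 18, 0, 0, 0, 0, 255], [0, 15, 0, 0, 0, 0, 255]]}}

```text
clock: 8.5
position: [0.5886, 0.1103, 0.0741]
tool_rot: [-3.14, 0.001, -2.943]
force: [-0.3, -11.8, 8.2]
grip_width: 0.009
```

Request:
{"name": "carry_out", "arguments": {"targets": [[0, 10, 0, 0, 0, 0, 255], [0, 5, 0, 0, 0, 0, 255], [0, 3, 0, 0, 0, 0, 255], [0, 0, 0, 0, 0, 0, 255], [0, 0, 0, 0, 0, 0, 255]]}}

```text
clock: 8.92
position: [0.5852, 0.1265, 0.0741]
tool_rot: [-3.139, 0.001, -2.943]
force: [-0.9, -12.3, 8.7]
grip_width: 0.0096
```

Run:
```python
from h import *
b=bot.observe(); th,Rm,o=stand(); print(b['clock'],b['position'],b['tool_rot'],b['force'],b['grip_width'])
print('pull',Rm.T@(b['position'][:2]-[.6036,.0371]))
d=snap('top','top2'); d=snap('scene','scene2')
a=cv2.imread('pics/top2.png')[160:240,260:380]; c=cv2.imread('pics/scene2.png')[200:310,240:380]
cv2.imwrite('pics/c4.png',np.vstack([cv2.resize(x,(440,290),interpolation=cv2.INTER_CUBIC) for x in(a,c)]))
```

```text
8.9167 [0.58523471 0.12653234 0.07409839] [-3.13932796e+00  5.55223214e-04 -2.94330964e+00] [ -0.91561439 -12.32024714   8.74314699] 0.00956562663018228
pull [-0.00027063  0.09129816]
```

View pics/c4.png

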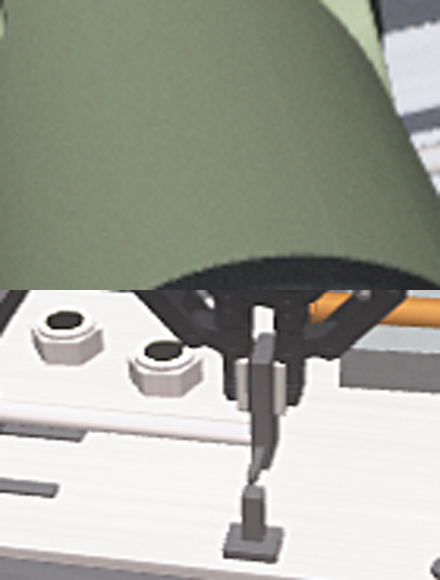

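The scene crop shows the tab gripped and the pointer tip almost opposite the post. I'll enlarge to measure the rest.

Run:
```python
from h import *
c=cv2.imread('pics/scene2.png')[250:310,290:350]
cv2.imwrite('pics/c5.png',cv2.resize(c,None,fx=10,fy=10,interpolation=cv2.INTER_CUBIC))
```

```text
(no output)
```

View pics/c5.png

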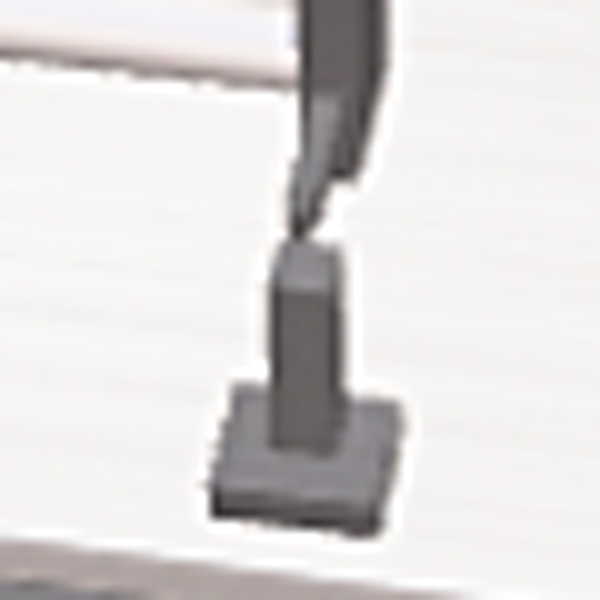

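Run:
```python
from h import *
d=np.load('pics/scene2.npz'); th,Rm,o=stand()
f=lambda u,v,h:Rm.T@(ray(d,290+u/10,250+v/10,h)[:2]-o)*1e3
for n,u,v,h in [('post top c',308,265,.054),('post front l',270,285,.054),('post front r',330,292,.054),('tip top',296,205,.054),('tip bot',297,237,.046)]: print(n,f(u,v,h))
```

```text
post top c [102.20851334  83.04906124]
post front l [107.09807153  78.45186606]
post front r [107.04069805  87.0987451 ]
tip top [90.32943227 79.11942959]
tip bot [88.7221589  78.86491594]
```

Scene view: the tip is at stand y about 79.0 and the post at about 83.0, so 4 mm short. The wrist measurement says 3.1 mm. I'm pulling 3.5 mm more.

Request:
{"name": "carry_out", "arguments": {"targets": [[0, 2, 0, 0, 0, 0, 255], [0, 1.5, 0, 0, 0, 0, 255], [0, 0, 0, 0, 0, 0, 255], [0, 0, 0, 0, 0, 0, 255], [0, 0, 0, 0, 0, 0, 255]]}}

```text
clock: 9.43
position: [0.5846, 0.1296, 0.0741]
tool_rot: [-3.139, 0.001, -2.944]
force: [-0.2, -12.5, 9.4]
grip_width: 0.0094
```

Run:
```python
from h import *
b=bot.observe(); th,Rm,o=stand(); print(b['clock'],b['position'],b['force'],b['grip_width'],np.abs(b['qd']).max())
print('pull',Rm.T@(b['position'][:2]-[.6036,.0371]))
d=snap('scene','scene3')
c=cv2.imread('pics/scene3.png'); c1=cv2.resize(c[250:310,290:350],(500,500),interpolation=cv2.INTER_CUBIC); c2=cv2.resize(c[170:290,150:250],(300,360),interpolation=cv2.INTER_CUBIC)
z=np.zeros((500,800,3),np.uint8);z[:,:500]=c1;z[:360,500:]=c2
cv2.imwrite('pics/c6.png',z)
```

```text
9.4333 [0.58460901 0.12962874 0.07408688] [ -0.20880793 -12.53427401   9.40052322] 0.009375527542459232 0.0016872923211020301
pull [-0.00027004  0.09445715]
```

View pics/c6.png

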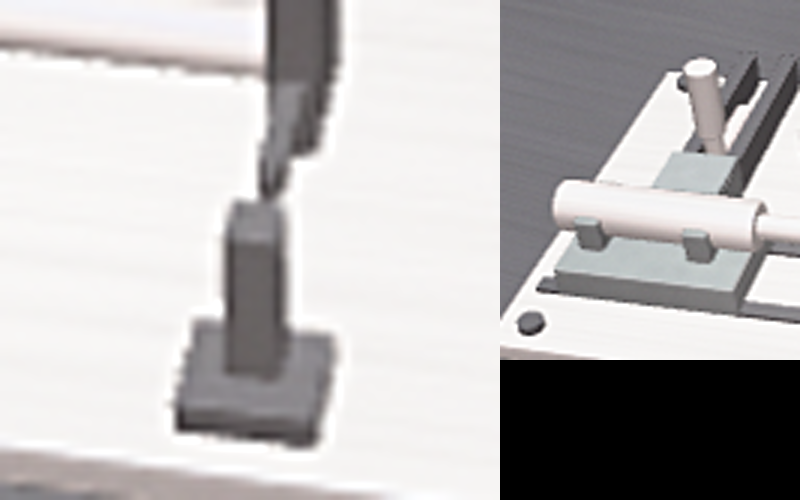

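The tip is now at crop (270,198), about 2.7 px further on, which puts it at stand y about 82.5 against the post's 83. The bolt is still in the keeper and the pose is steady, so I'm handing in.

```bash
python3 -c "
from h import *
print(bot.job_done())"
```

```text
the job is handed in; nothing more can be done
None
```

The gauge is set for a reading, and I handed the job in with the gripper still holding the tab. The simulator gave no verdict.

- **Bolt:** I gripped the knob and slid it about 46 mm, until it stopped dead against its end stop with about 24 N of push. The wrist view then put the knob at about stand x -30 mm, which is home, with the shank in the keeper.
- **Rod:** I then took the tab with a 60 N grip and drew it out 94.5 mm by the arm's own reading. The spring was pulling back with about 12.5 N and the arm was steady.
- **Pointer:** In the last scene view the tip stands within about 0.5 mm of the post's centre along stand y; up to 5 mm is allowed. The wrist and top cameras had given 94.2 mm and 94.7 mm for the pull needed.
- **Disagreements:** The wrist and top cameras disagreed by about 4 mm on absolute stand y, so I relied on relative measurements. The top camera was blocked by the arm at the end, so the final pointer check rests on the scene camera and the pull distance.
- **Hub bolt, nuts and ring gauge:** I did not touch them.

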